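# Sort jars, bottles and weight into their trays on the dispensing bench

### The job

Sort the mixed items on the lab bench: put the two squat jars into the square four-bay tray and the two slim bottles into the long three-bay tray, each in a bay of its own, and put the steel weight in the small round dish. Everything must end up standing upright and flat on the floor of its bay or dish; set things down gently without dropping them, and leave the mixing bowl and the big tub where they are.

Things in the scene. Friction and masses are not known exactly. Their poses are not given: they have to be found in the camera images.
- jar_a: squat round white plastic jar with screw lid, standing upright; body 43 mm across, lid 46 mm across from 26 mm up to the top at 42 mm; about 60 g; origin at the centre of its underside, z up through the lid
- jar_b: squat round white plastic jar with screw lid, standing upright; body 43 mm across, lid 46 mm across from 26 mm up to the top at 42 mm; about 60 g; origin at the centre of its underside, z up through the lid (same as jar_a)
- bottle_a: slim round white plastic bottle with screw cap, standing upright; body 30 mm across up to 42 mm high, then a shoulder and a 21 mm cap, 64 mm high in all; about 50 g; origin at the centre of its underside, z up through the cap
- bottle_b: slim round white plastic bottle with screw cap, standing upright; body 30 mm across up to 42 mm high, then a shoulder and a 21 mm cap, 64 mm high in all; about 50 g; origin at the centre of its underside, z up through the cap (same as bottle_a)
- weight: steel calibration weight, standing upright: plain cylinder 32 mm across and 40 mm high with a small knob (20 mm across) above, 56 mm high in all; about 250 g; origin at the centre of its underside, z up through the knob
- jar_tray: square aluminium tray, 152 x 152 mm, fixed to the bench, with a cross divider making 2 x 2 square bays, each 70 x 70 mm inside, bay centres at x = +-37 mm, y = +-37 mm in its frame; outer walls and dividers 4 mm thick, their tops 12 mm above the bench; bay floors 4 mm above the bench; origin at the centre of its underside on the bench, x and y along its sides, z up
- bottle_tray: long narrow aluminium tray, 58 mm along its x, 166 mm along its y, fixed to the bench, with two dividers making a row of three bays, each 50 x 50 mm inside, bay centres at x = 0, y = -54, 0, +54 mm in its frame; walls and dividers 4 mm thick, their tops 12 mm above the bench; bay floors 4 mm above the bench; origin at the centre of its underside on the bench, z up
- dish: small round white porcelain dish, fixed to the bench, 72 mm across at the foot and 84 mm at the rim, 13 mm high; flat inner floor at least 62 mm across and 5 mm above the bench; origin at the centre of its underside, z up
- bowl: large steel mixing bowl, 190 mm across, 100 mm high, a bystander to be left alone; origin at the centre of its underside
- tub: large white plastic tub with red lid, 100 mm across, 115 mm high, a bystander to be left alone; origin at the centre of its underside
There are look-alikes about, which are no part of the job. Leave any orange or turquoise look-alike of the weight alone.

How it is judged:
By the outcome, as a careful person would: the job done as asked, in the order asked, and still so for the second after the job is handed in, with the robot touching nothing.
It also fails if it takes over 112 s, if anything falls off the work surface, if the arm or the gripper's body presses on something with over 40 N, if the wrist force passes 120 N, or if a joint passes its speed limit or range.

### The arm

A 6-joint arm with a two-finger parallel gripper is mounted at the origin on the work surface. World frame = base frame: x ahead of the robot, y to its left, z up, the work surface at z = 0. Lengths are in m, angles in rad, forces in N, time in s.
With the tool pointing down it reaches from about 0.275 to 0.875 m from the base axis. Payload 12.5 kg.
Tool frame: the origin (TCP) lies at the very end of the fingers, on their centre line; the grasp point (between the pads) lies 19 mm behind it; x points along the fingers, y is the direction in which the jaws open and shut, and the axes are right-handed (so a half turn about x gives the same grasp; the last joint's range is limited). The gripper opens to 85 mm and grips with 20 to 120 N. Pads are 22 mm wide; open, the fingers measure 114 mm over their backs; the gripper's body (76 mm by 85 mm) begins 54 mm behind the grasp point. The pads swing forward as they close: fully open they stand 13 mm farther back than shut.
Start: joints at [1.188, 0.351, 1.652, -0, 1.139, -0.085], TCP at [0.161, 0.526, 0.231] pointing down, gripper open.
Joint ranges: [-2.75, 2.75], [-0.79, 2.1], [0.01, 2.65], [-1.57, 4.71], [0.07, 3.14], [-2.87, 2.87]. Speed limits (rad/s): [2.22, 2.22, 2.79, 3.14, 3.14, 3.14].

### API

Orientations are given as a 3x3 rotation matrix whose columns are the frame's x, y, z axes.
In Python, from bench import manip gives the robot as it stands. Calls block until the motion is done:
- manip.move_ptp(position, orientation): joint-space move of the TCP to a pose.
- manip.move_l(position, attitude=None, max_speed=0.15): straight line of the TCP; attitude=None keeps the orientation; max_speed is the mean speed in m/s.
- manip.move_j(angles): joint-space move.
- manip.set_gripper(opening, effort=None): opening from 0.0 (shut) to 1.0 (fully open); effort is the grip in N (None keeps the last); returns when the fingers have stopped.
- manip.dwell(seconds).
- manip.inverse_kinematics(position, orientation): joint angles nearest the present ones, or None.
- manip.grab_frame(name): name is "side" or "top"; returns (picture, depth): 480x640x3 uint8, red, green, blue; 480x640 float32, m along the optical axis (not along the pixel's ray), 0 where there is no reading.
- manip.get_calibration(name): a dict with "camera_matrix" (3x3 intrinsics, pixels), "R" (3x3) and "t" (3): a world point X has camera coordinates R X + t. Camera axes: x right, y down, z forward; pixel columns grow to the right and rows downward; lengths in m; the calibration is good to about 2 mm. A picture is of the moment at which its call begins. get_calibration takes no time and is no camera call.
A pose or a line that the arm cannot do raises manip.Unreachable and nothing moves.
- manip.sign_off(): hands the job in, once; it reports no verdict.
Trained networks look in the newest picture that a camera, given by its name, has taken for a name from the list of things; names that differ only in an ending like _2 or _b are one class to them, and where a whole thing is asked for, a point or a joint stands for the part that bears it (a point fixed in the world has none). Each returns a list of dicts, best first, with "confidence" (0 to 1); they miss things now and then, are a little off and sometimes report something else, mostly with a low value. They report only what shows in the picture. A call takes as long as a camera call. They do not tell look-alikes from the thing itself.
- manip.look_for(camera, name): "at" ([x, y, z] in m, in world coordinates, good to about 4 mm: the middle of the surface that is visible of it).
Readings, each from a call of its own:
- manip.current_time(): time.
- manip.current_qpos(): joint angles.
- manip.current_joint_vel(): joint speeds.
- manip.current_joint_torque(): joint torques, N m.
- manip.current_ee_pos(): TCP position.
- manip.current_tcp_rot(): TCP orientation.
- manip.current_force(): force on the tool from outside, world axes, zero at the start.
- manip.current_ft_torque(): the same for the moment, N m.
- manip.current_grip_width(): opening from 0.0 (shut) to 1.0 (fully open).
Only numpy, scipy, OpenCV 4.12 (cv2) and the standard library are available. Lean on these libraries where they do the work, as an engineer would, in place of code of your own. Each camera call takes 0.05 s, during which the arm holds its last target.

## Working session

There is one attempt and no reset: what is moved stays moved. The work goes in short steps, each a Python script; the robot and the scene stay as the last script left them, time stands still between calls to the robot, and variables do not carry over. Pictures are saved under pics/ and viewed, and the job is handed in when it is done.

```bash
mkdir -p pics; ls; python3 - <<'E'
from bench import manip
import cv2, numpy as np
for c in ["top","side"]:
    p,d=manip.grab_frame(c); cv2.imwrite(f"pics/{c}0.png",p[:,:,::-1]); np.save(f"pics/{c}0d.npy",d)
    k=manip.get_calibration(c); print(c,k)
    for n in ["jar_a","bottle_a","weight","jar_tray","bottle_tray","dish","bowl","tub"]:
        print(n,[(np.round(r["at"],3).tolist(),round(r["confidence"],2)) for r in manip.look_for(c,n)])
print(manip.current_time(), manip.current_tcp_rot())
E
```

```text
pics
top {'camera_matrix': array([[544.30713237,   0.        , 324.64724459],
       [  0.        , 544.30713237, 236.23678668],
       [  0.        ,   0.        ,   1.        ]]), 'R': array([[-0.02869745, -0.99952978, -0.0108014 ],
       [-0.98299366,  0.0301802 , -0.18114252],
       [ 0.18138334,  0.00541938, -0.98339754]]), 't': array([0.04009809, 0.47430603, 1.24377125])}
jar_a [([0.422, 0.2, 0.044], 0.82), ([0.435, 0.115, 0.043], 0.75)]
bottle_a [([0.45, -0.197, 0.048], 0.53), ([0.45, -0.011, 0.048], 0.53), ([0.423, 0.2, 0.041], 0.43)]
weight [([0.36, -0.218, 0.042], 0.65), ([0.352, -0.036, 0.04], 0.63), ([0.428, -0.112, 0.04], 0.59), ([0.334, -0.148, 0.042], 0.58), ([0.585, -0.502, 0.112], 0.55)]
jar_tray [([0.605, -0.26, 0.007], 0.66)]
bottle_tray [([0.588, 0.233, 0.003], 0.67)]
dish [([0.577, 0.008, 0.007], 0.78), ([0.581, -0.501, 0.116], 0.75), ([0.454, -0.196, 0.044], 0.39)]
bowl [([0.425, 0.508, 0.042], 0.67)]
tub [([0.586, -0.497, 0.111], 0.95)]
side {'camera_matrix': array([[494.05071219,   0.        , 318.87329582],
       [  0.        , 494.05071219, 241.8423298 ],
[... 374 characters left out ...]
0.034], 0.52), ([0.578, 0.225, 0.006], 0.44)]
bottle_a [([0.454, -0.019, 0.034], 0.78), ([0.431, -0.129, 0.034], 0.57), ([0.463, -0.215, 0.034], 0.48)]
weight [([0.43, -0.125, 0.035], 0.76), ([0.361, -0.245, 0.036], 0.75), ([0.34, -0.165, 0.032], 0.71), ([0.348, -0.051, 0.034], 0.6), ([0.599, -0.268, 0.003], 0.49)]
jar_tray [([0.598, -0.264, 0.004], 0.76)]
bottle_tray [([0.58, 0.226, 0.004], 0.76)]
dish [([0.572, 0.017, 0.003], 0.71)]
bowl [([0.418, 0.495, 0.071], 0.77), ([0.588, -0.553, 0.089], 0.17)]
tub [([0.59, -0.552, 0.087], 0.8)]
0.9 [[ 1.70752161e-05  2.93387821e-01  9.55993508e-01]
 [ 4.12900692e-05  9.55993507e-01 -2.93387821e-01]
 [-9.99999999e-01  4.44826986e-05  4.20979226e-06]]
```

View pics/top0.png

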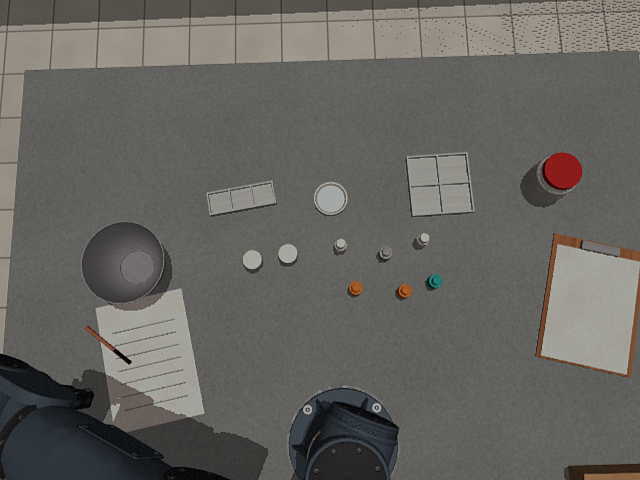

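View pics/side0.png

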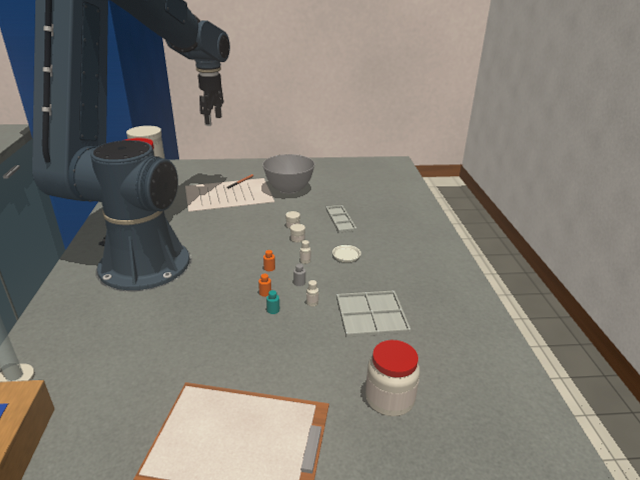

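```bash
cat > h.py <<'E'
import cv2, numpy as np
from bench import manip
def world(c,d):
    k=manip.get_calibration(c); K=k["camera_matrix"]
    v,u=np.mgrid[:480,:640]
    P=np.stack([(u-K[0,2])/K[0,0]*d,(v-K[1,2])/K[1,1]*d,d],-1)
    return (P-k["t"])@k["R"]
def proj(c,X):
    k=manip.get_calibration(c); q=k["camera_matrix"]@(k["R"]@np.asarray(X)+k["t"]); return q[:2]/q[2]
def ray(c,uv,z):
    k=manip.get_calibration(c); r=np.linalg.inv(k["camera_matrix"])@[uv[0],uv[1],1]
    r=k["R"].T@r; o=-k["R"].T@k["t"]; return o+r*(z-o[2])/r[2]
E
python3 - <<'E'
from h import *
d=np.load("pics/top0d.npy"); W=world("top",d); im=cv2.imread("pics/top0.png")
print("bench z",np.median(W[200:240,290:300,2]), np.median(W[300:340,380:420,2]))
z=W[...,2]
for n,(u,v),h in [("ja",(252,259),.042),("jb",(288,254),.042),("ba",(340,244),.064),("bb",(423,239),.064),("w",(386,253),.056),("o1",(356,288),.056),("o2",(404,291),.056),("t",(434,282),.056)]:
    s=W[v-16:v+17,u-16:u+17].reshape(-1,3)
    top=s[(s[:,2]>h-.008)&(s[:,2]<h+.02)]
    allp=s[s[:,2]>.012]
    (c,r)=cv2.minEnclosingCircle(top[:,:2].astype(np.float32)) if len(top) else ((0,0),0)
    print(n,len(top),np.round(top.mean(0),4),"circ",np.round(c,4),round(r,4),"z",np.round(np.percentile(allp[:,2],[50,99]),4),"bb",np.round(np.r_[allp[:,:2].min(0),allp[:,:2].max(0)],4))
for n,(u0,v0,u1,v1) in [("jt",(400,145,480,222)),("bt",(200,172,282,222)),("dish",(306,174,356,222))]:
    s=W[v0:v1,u0:u1]; 
    m=(s[...,2]>.008)&(s[...,2]<.03); p=s[m][:,:2].astype(np.float32)
    r=cv2.minAreaRect(p); print(n,m.sum(),np.round(r[0],4),np.round(r[1],4),r[2], "circ",cv2.minEnclosingCircle(p))
cv2.imwrite("pics/crop_a.png",cv2.resize(im[140:305,200:480],None,fx=2.85,fy=2.85,interpolation=cv2.INTER_CUBIC))
E
```

```text
bench z 9.289940240132311e-05 3.8863322795554e-05
ja 297 [0.4249 0.1989 0.042 ] circ [0.4255 0.1989] 0.0231 z [0.0419 1.3095] bb [0.2418 0.019  0.4485 0.2201]
jb 294 [0.4372 0.1151 0.0418] circ [0.4374 0.115 ] 0.0229 z [0.0419 1.1456] bb [0.2418 0.019  0.4599 0.1376]
ba 67 [ 0.4539 -0.0095  0.0642] circ [ 0.4544 -0.0099] 0.0105 z [0.0488 1.3095] bb [ 0.2418 -0.0243  0.468   0.019 ]
bb 65 [ 0.4609 -0.2043  0.0635] circ [ 0.4617 -0.205 ] 0.0106 z [0.0463 1.3095] bb [ 0.2418 -0.2172  0.4763  0.019 ]
w 60 [ 0.4325 -0.1157  0.0559] circ [ 0.4327 -0.116 ] 0.01 z [0.0412 1.3095] bb [ 0.2418 -0.1317  0.4483  0.019 ]
o1 59 [ 0.3518 -0.0418  0.0562] circ [ 0.3522 -0.0423] 0.01 z [0.0425 1.3095] bb [ 0.2418 -0.0578  0.3673  0.019 ]
o2 60 [ 0.3419 -0.1559  0.0557] circ [ 0.3421 -0.1562] 0.0098 z [0.0419 0.4614] bb [ 0.2418 -0.171   0.3576  0.019 ]
t 61 [ 0.3623 -0.2281  0.0548] circ [ 0.3626 -0.2291] 0.0101 z [0.042  1.3095] bb [ 0.2418 -0.2448  0.3785  0.019 ]
jt 901 [ 0.5978 -0.2555] [0.1737 0.1982] 4.526377201080322 circ ((0.6092160940170288, -0.25366976857185364), 0.12383465468883514)
bt 462 [0.6022 0.2323] [0.1122 0.1673] 6.538225173950195 circ ((0.6078327298164368, 0.23436759412288666), 0.09645126760005951)
dish 309 [0.5729 0.0096] [0.0814 0.0885] 85.26346588134766 circ ((0.569071352481842, 0.0008400352671742439), 0.05203778296709061)
```

View pics/crop_a.png

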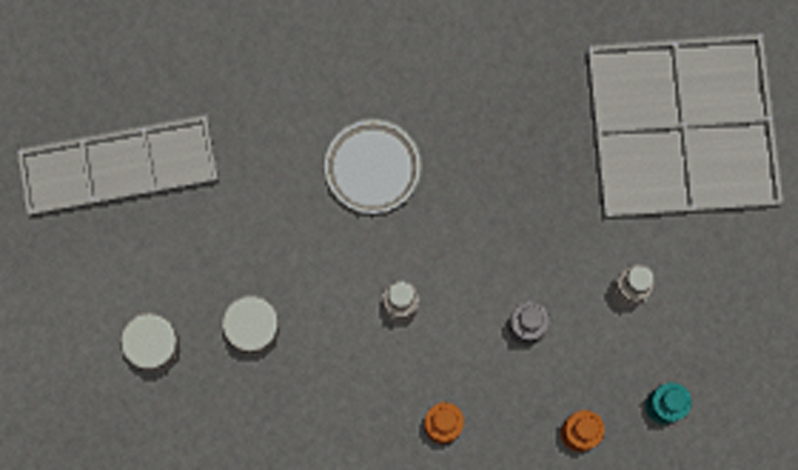

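The crop shows the 2 jars, 2 bottles and the grey weight, with the orange and turquoise weights apart from them. Next I'll fit the trays and the dish.

```bash
python3 - <<'E'
from h import *
im=cv2.imread("pics/top0.png"); g=cv2.cvtColor(im,6); big=cv2.resize(im,None,fx=2,fy=2)
for n,(u0,v0,u1,v1) in [("jt",(400,145,480,222)),("bt",(200,172,282,222)),("dish",(306,174,356,222))]:
    s=g[v0:v1,u0:u1]; t,m=cv2.threshold(s,0,255,cv2.THRESH_OTSU); m=cv2.morphologyEx(m,cv2.MORPH_CLOSE,np.ones((5,5)))
    cs,_=cv2.findContours(m,cv2.RETR_EXTERNAL,cv2.CHAIN_APPROX_NONE); c=max(cs,key=cv2.contourArea)[:,0]+[u0,v0]
    z=.013 if n=="dish" else .012
    p=np.array([ray("top",q,z)[:2] for q in c],np.float32)
    r=cv2.minAreaRect(p); print(n,t,np.round(r[0],4),np.round(r[1],4),r[2],"circ",cv2.minEnclosingCircle(p), "hullcent",np.round(cv2.fitEllipse(p)[0],4))
    b=cv2.boxPoints(r)
    cv2.polylines(big,[np.array([2*proj("top",[*q,z]) for q in b]).round().astype(int)],True,(0,0,255),1)
cv2.imwrite("pics/fit.png",big[270:460,390:980])
E
```

```text
jt 119.0 [ 0.6057 -0.2615] [0.1522 0.152 ] 2.4611387252807617 circ ((0.6054359078407288, -0.2619590163230896), 0.10608138889074326) hullcent [ 0.6057 -0.2616]
bt 119.0 [0.5852 0.2297] [0.0582 0.1659] 9.14555549621582 circ ((0.5870640873908997, 0.22995099425315857), 0.08719474077224731) hullcent [0.5852 0.2294]
dish 131.0 [0.5761 0.0091] [0.081  0.0809] 88.21453094482422 circ ((0.5766347646713257, 0.00951822753995657), 0.041418518871068954) hullcent [0.5766 0.0096]
```

View pics/fit.png

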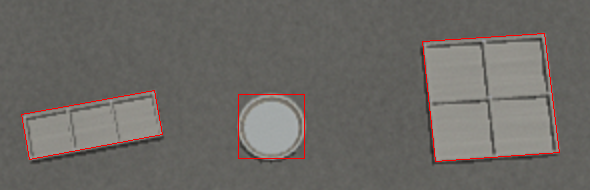

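```bash
cat >> h.py <<'E'
def rot(y):
    c,s=np.cos(y),np.sin(y); return np.array([[0,c,s],[0,s,-c],[-1,0,0]],float)
JT=(np.array([.6057,-.2615]),np.radians(2.46)); BT=(np.array([.5852,.2297]),np.radians(9.15)); DISH=np.array([.5764,.0094])
def bay(T,x,y):
    c,s=np.cos(T[1]),np.sin(T[1]); return T[0]+np.array([c*x-s*y,s*x+c*y])
def pick(xy,yaw,opening,effort,zp=.012,zh=.13):
    manip.set_gripper(opening,effort)
    manip.move_ptp([*xy,zh],rot(yaw))
    manip.move_l([*xy,zp],max_speed=.12)
    manip.set_gripper(0.0,effort)
    print("grip",round(manip.current_grip_width(),3),"F",np.round(manip.current_force(),2),"t",manip.current_time())
    manip.move_l([*xy,zh],max_speed=.15); manip.dwell(.2)
    print("lift grip",round(manip.current_grip_width(),3),"F",np.round(manip.current_force(),2))
def place(xy,yaw,dz,opening,zp=.012,zh=.13):
    manip.move_ptp([*xy,zh],rot(yaw))
    manip.move_l([*xy,zp+dz+.006],max_speed=.12); manip.dwell(.3)
    f0=manip.current_force()[2]; z=zp+dz+.0015
    manip.move_l([*xy,z],max_speed=.02)
    while z>zp+dz-.002:
        f=manip.current_force()[2]
        if f-f0>1.5: break
        z-=.0005; manip.move_l([*xy,z],max_speed=.02)
    print("set z-nominal",round(z-zp-dz,4),"f0,f",round(f0,2),round(f,2),np.round(manip.current_ee_pos(),4))
    manip.dwell(.2)
    manip.set_gripper(opening); manip.dwell(.2)
    manip.move_l([*xy,zh],max_speed=.12)
    print("t",manip.current_time())
def snap(tag,box=None,f=1):
    for c in ("top","side"):
        p,d=manip.grab_frame(c); p=p[:,:,::-1]; cv2.imwrite(f"pics/{c}_{tag}.png",p); np.save(f"pics/{c}_{tag}.npy",d)
E
python3 - <<'E'
from h import *
pick((.4255,.1989),JT[1],.85,35)
E
```

```text
grip 0.517 F [-1.36 -0.59  6.67] t 4.275
lift grip 0.522 F [-0.34 -0.55 -0.58]
```

```bash
python3 - <<'E'
from h import *
snap("j1")
im=cv2.imread("pics/side_j1.png"); u,v=proj("side",[.4255,.1989,.13]).astype(int); print(u,v)
cv2.imwrite("pics/j1c.png",cv2.resize(im[v-60:v+80,u-80:u+80],None,fx=4,fy=4,interpolation=cv2.INTER_CUBIC))
E
```

```text
291 189
```

View pics/j1c.png

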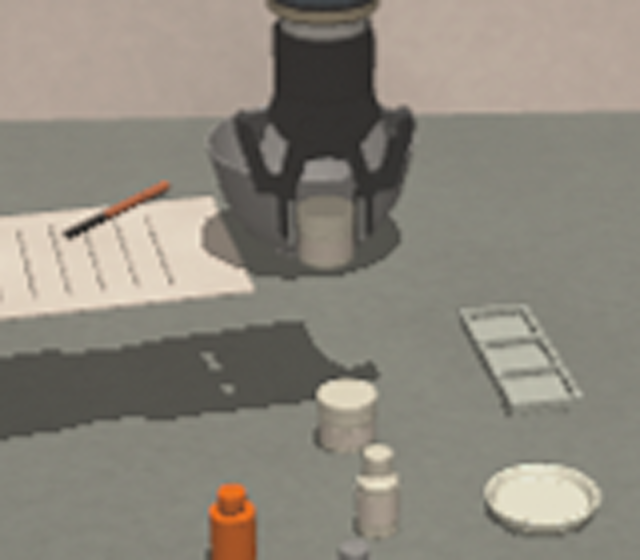

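```bash
python3 - <<'E'
from h import *
place(bay(JT,-37e-3,-37e-3),JT[1],.004,.8)
pick((.4374,.115),JT[1],.85,35)
E
```

```text
set z-nominal 0.0005 f0,f -0.4 2.56 [ 0.5704 -0.3001  0.0168]
t 11.4667
grip 0.52 F [-1.7   0.17  7.57] t 14.7833
lift grip 0.526 F [ 0.16 -0.32 -0.26]
```

```bash
python3 - <<'E'
from h import *
place(bay(JT,-37e-3,37e-3),JT[1],.004,.8)
pick((.4544,-.0099),BT[1],.65,30)
snap("j2")
im=cv2.imread("pics/top_j2.png"); cv2.imwrite("pics/j2c.png",cv2.resize(im[140:305,200:480],None,fx=2.85,fy=2.85,interpolation=cv2.INTER_CUBIC))
W=world("top",np.load("pics/top_j2.npy"))
for y in (-.037,.037):
    x=bay(JT,-.037,y); s=W[(np.hypot(*(np.moveaxis(W[...,:2],-1,0)-x[:,None,None]))<.034)&(W[...,2]>.035)&(W[...,2]<.06)]
    print(x,len(s),cv2.minEnclosingCircle(s[:,:2].astype(np.float32)),np.percentile(s[:,2],[5,50,95]).round(4))
E
```

```text
set z-nominal 0.0005 f0,f -1.37 2.98 [ 0.5672 -0.2262  0.0168]
t 21.3583
grip 0.34 F [-1.05 -0.25  4.95] t 24.0833
lift grip 0.34 F [ 0.44  0.32 -0.34]
[ 0.57032221 -0.30005401] 301 ((0.5699329972267151, -0.29927167296409607), 0.02389090321958065) [0.0407 0.0459 0.0501]
[ 0.56714599 -0.22612221] 298 ((0.567129373550415, -0.2247646450996399), 0.023238014429807663) [0.0404 0.0458 0.0498]
```

View pics/j2c.png

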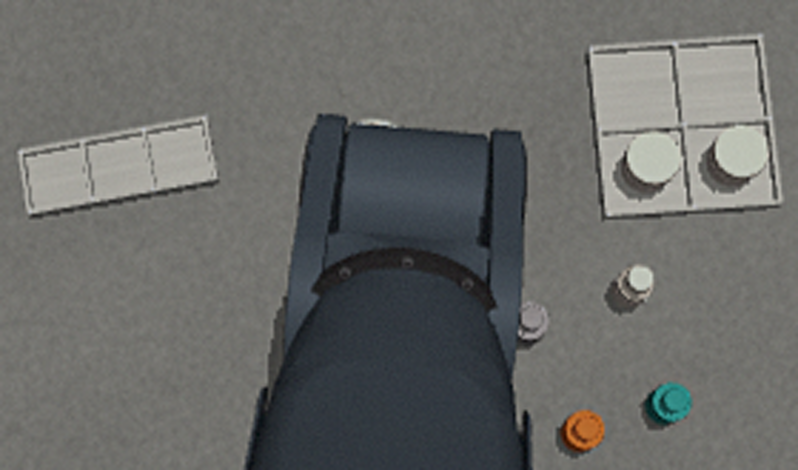

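View pics/side_j2.png

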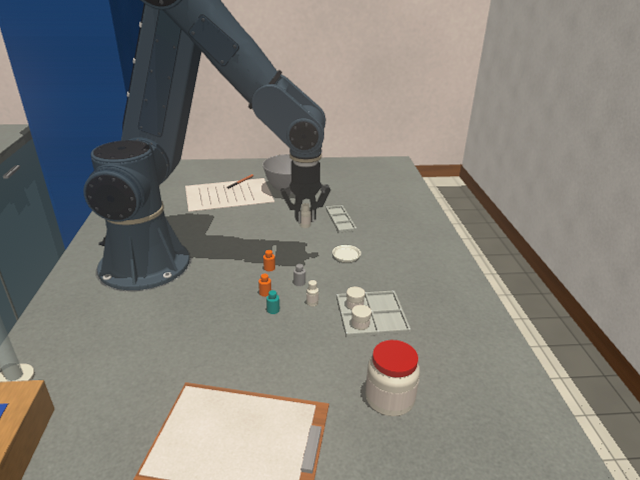

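Both jars stand at top height 46 mm near their bay centres, at (652,158) and (740,152) in the crop. The bottle is held upright at (306,212) in the side view.

```bash
python3 - <<'E'
from h import *
place(bay(BT,0,54e-3),BT[1],.004,.6)
pick((.4617,-.205),BT[1],.65,30)
place(bay(BT,0,-54e-3),BT[1],.004,.6)
pick((.4327,-.116),0.,.65,60)
snap("b2")
im=cv2.imread("pics/top_b2.png"); cv2.imwrite("pics/b2c.png",cv2.resize(im[140:305,200:480],None,fx=2.85,fy=2.85,interpolation=cv2.INTER_CUBIC))
W=world("top",np.load("pics/top_b2.npy"))
for y in (-.054,.054):
    x=bay(BT,0,y); s=W[(np.hypot(*(np.moveaxis(W[...,:2],-1,0)-x[:,None,None]))<.024)&(W[...,2]>.06)&(W[...,2]<.08)]
    print(x,len(s),cv2.minEnclosingCircle(s[:,:2].astype(np.float32)),np.percentile(s[:,2],[5,50,95]).round(4))
E
```

```text
set z-nominal 0.0005 f0,f -0.28 2.22 [0.5767 0.2831 0.0167]
t 30.5833
grip 0.342 F [-1.01  0.54  4.99] t 34.1167
lift grip 0.34 F [ 0.07 -0.53 -0.45]
set z-nominal 0.0005 f0,f -0.2 2.63 [0.5939 0.1764 0.0167]
t 40.8
grip 0.354 F [-1.7   1.11  8.35] t 43.7667
lift grip 0.352 F [-0.45  0.04 -2.42]
[0.59378706 0.17638713] 65 ((0.5938869714736938, 0.17634660005569458), 0.011039250530302525) [0.0619 0.0675 0.0721]
[0.57661294 0.28301287] 64 ((0.5763895511627197, 0.281992644071579), 0.0106635931879282) [0.0631 0.0673 0.0718]
```

View pics/b2c.png

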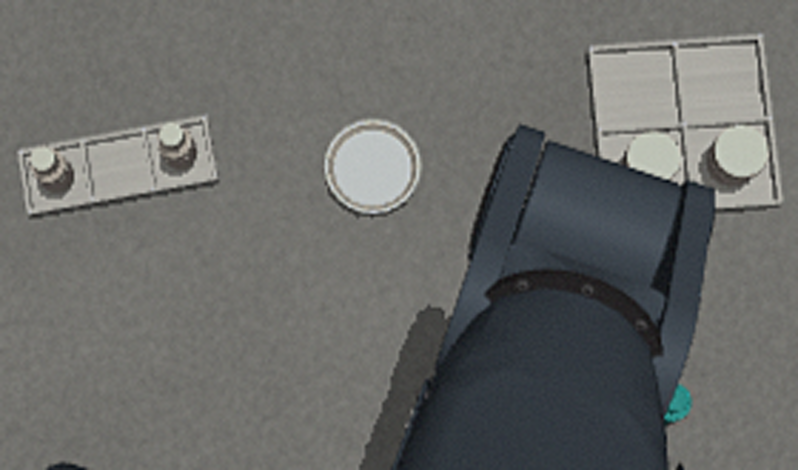

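View pics/side_b2.png

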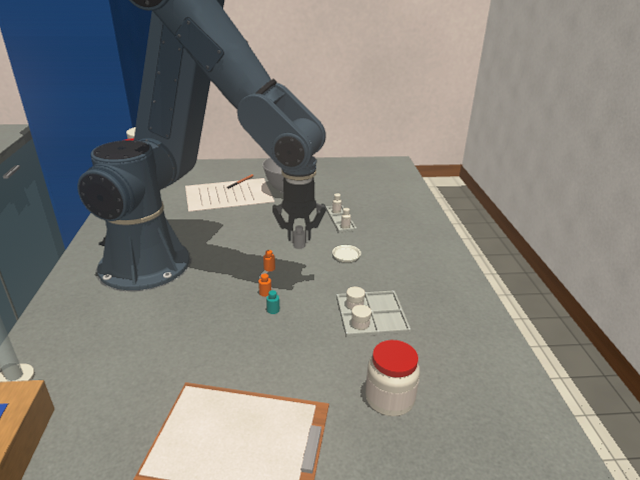

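The bottles stand in the outer bays, at (47,160) and (175,137) in the crop, with cap tops at about 68 mm. The grey weight is held at (299,235) in the side view. Next is the dish, then I'll back the arm off and check everything.

```bash
python3 - <<'E'
from h import *
place(DISH,0.,.005,.6)
manip.move_j([1.188,0.351,1.652,0,1.139,-0.085]); manip.dwell(.3)
snap("end"); print(manip.current_time())
im=cv2.imread("pics/top_end.png"); cv2.imwrite("pics/endc.png",cv2.resize(im[140:305,200:480],None,fx=2.85,fy=2.85,interpolation=cv2.INTER_CUBIC))
W=world("top",np.load("pics/top_end.npy"))
for n,x,h in [("w",DISH,.061)]+[("b",bay(BT,0,y),.068) for y in(-.054,.054)]+[("j",bay(JT,-.037,y),.046) for y in(-.037,.037)]:
    s=W[(np.hypot(*(np.moveaxis(W[...,:2],-1,0)-x[:,None,None]))<.03)&(abs(W[...,2]-h)<.008)]
    print(n,x,len(s),np.round(cv2.minEnclosingCircle(s[:,:2].astype(np.float32))[0],4),np.median(s[:,2]))
im=cv2.imread("pics/side_end.png"); cv2.imwrite("pics/endsc.png",cv2.resize(im[180:340,230:420],None,fx=3.5,fy=3.5,interpolation=cv2.INTER_CUBIC))
for n in("bowl","tub"): print(n,manip.look_for("top",n)[:1])
E
```

```text
set z-nominal 0.0005 f0,f -2.58 3.4 [0.5765 0.0094 0.0178]
t 49.8167
52.6
w [0.5764 0.0094] 57 [0.577  0.0097] 0.060982479534267005
b [0.59378706 0.17638713] 66 [0.5933 0.1767] 0.06706910131508678
b [0.57661294 0.28301287] 66 [0.5771 0.2825] 0.06730760145845388
j [ 0.57032221 -0.30005401] 294 [ 0.5708 -0.299 ] 0.045962572251960515
j [ 0.56714599 -0.22612221] 290 [ 0.5675 -0.2262] 0.046160771259472946
bowl [{'at': [0.4253, 0.5079, 0.0392], 'confidence': 0.79}]
tub [{'at': [0.5855, -0.4995, 0.1117], 'confidence': 0.7}]
```

View pics/endc.png

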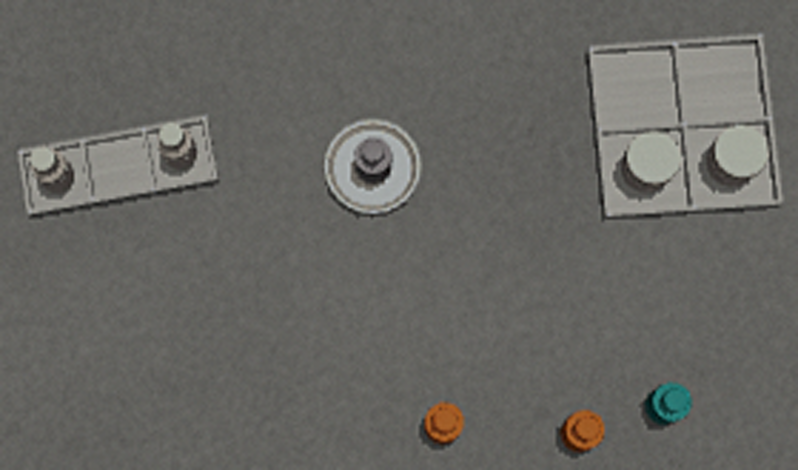

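View pics/endsc.png

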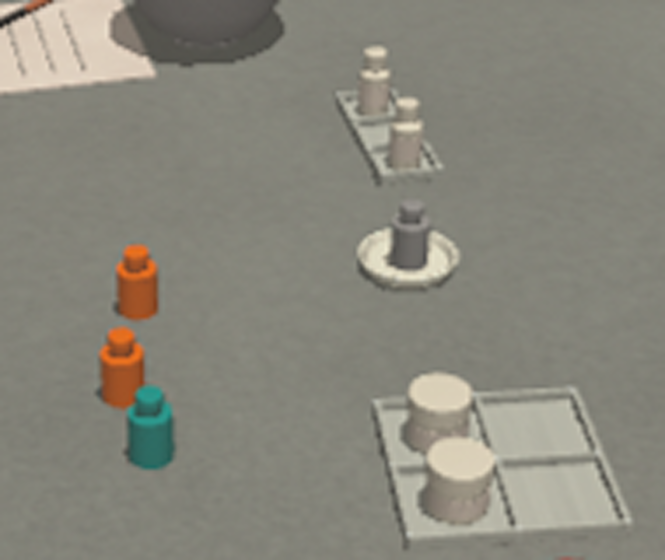

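All five items are upright in place, centred to about 1 mm. The look-alikes, bowl and tub haven't moved, so I'm handing in.

```bash
python3 -c "
from bench import manip
manip.sign_off()"
```

```text
the job is handed in; nothing more can be done
```

The job is done and handed in. Both jars are in the two bays of the square tray nearest the robot, both bottles are in the outer bays of the long tray, and the steel weight is in the dish. I placed them in that order.

- **Position:** every item is within about 1 mm of its bay or dish centre. Jar tops are at about 46 mm, bottle caps at about 67 mm and the weight's knob at 61 mm. These match standing flat on the floor; the caps read up to 1 mm low, which is within the depth noise.
- **Upright:** both camera views show all five items standing upright.
- **Set-down:** each item touched down with about 2.5–6 N before release.
- **Left alone:** the bowl and tub read within about 3 mm of where they started, which is within the network's error. In the pictures, the orange and turquoise look-alikes are where they were.
- **Time:** about 53 s of the 112 s allowed.

No check failed. The network's early reports confused some look-alikes and object types, so I took positions from depth and colour instead.

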